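Make up a sowing kit and a filling kit in the seed trays

ROBOT

A 6-joint arm with a two-finger parallel gripper is mounted at the origin on the work surface. World frame = base frame: x ahead of the robot, y to its left, z up, the work surface at z = 0. Lengths are in m, angles in rad, forces in N, time in s.
With the tool pointing down it reaches from about 0.3 to 0.875 m from the base axis. Payload 6.4 kg.
Tool frame: the origin (TCP) lies midway between the tips of the shut fingers; the grasp point (between the pads) lies 19 mm behind it; y points along the fingers, x is the direction in which the jaws open and shut, and the axes are right-handed (so a half turn about y gives the same grasp; the last joint's range is limited). The gripper opens to 85 mm and grips with 20 to 120 N. Pads are 22 mm wide; open, the fingers measure 114 mm over their backs; the gripper's body (76 mm by 85 mm) begins 54 mm behind the grasp point. The pads swing forward as they close: fully open they stand 13 mm farther back than shut.
Start: joints at [0.936, 0.181, 1.607, -0, 1.354, -0.206], TCP at [0.239, 0.523, 0.231] pointing down, gripper open.
Joint ranges: [-2.99, 2.99], [-0.89, 2.07], [0.3, 2.58], [-1.14, 4.28], [0, 2.63], [-3.12, 3.12]. Speed limits (rad/s): [2.57, 2.57, 3.01, 3.14, 3.14, 3.14].

INTERFACE

Orientations are given as a unit quaternion [w, x, y, z].
In Python, from bench import ctrl gives the robot as it stands.
- The arm moves only by the tool step_arm, never from a script. Its argument "commands" is a list of rows, each a list of 7 numbers: the turn, a rotation vector about the tool's x, y, z in units of 6 degrees (1.0 is 6 degrees), then the shift along the tool's x, y, z in units of 30 mm (1.0 is 30 mm), then the opening, from 0 (shut) to 1 (fully open). A call has 1 to 10 rows; each row shifts and turns the commanded pose from where the row before left it, along the tool's axes as they then stand; what a row does not reach is not made up. A row lasts 1/10 s, in which the tool goes at most 50 mm and 8.59 degrees, less where a joint would pass 70% of its speed; a pose out of reach is approached as far as the arm can. A call with a number of a shift or a turn outside -1 to 1 is refused whole. A call with a gripper value outside its range is refused whole. The fingers move at their own pace and stop on an object; the grip force is fixed at half the most. Time passes only in rows, so rows that do not move let the fingers close. It gives the time, the measured TCP pose, the force and the opening at its end, in the units of the state.
- ctrl.get_obs(): the state, without advancing time (a new reading comes with each control period).
- ctrl.camera(name): name is "scene" or "side" or "wrist"; returns (picture, depth): 480x640x3 uint8, blue, green, red; 480x640 float32, m along the optical axis (not along the pixel's ray), 0 where there is no reading.
- ctrl.get_calibration(name): a dict with "intrinsics" (3x3 intrinsics, pixels), "R" (3x3) and "t" (3): a world point X has camera coordinates R X + t. Camera axes: x right, y down, z forward; pixel columns grow to the right and rows downward; lengths in m; the calibration is good to about 2 mm. A picture is of the moment at which its call begins: read the wrist's pose just before it. get_calibration takes no time and is no camera call; for the wrist camera it gives the pose at the moment of the call.
- ctrl.hand_in(): hands the job in, once; it reports no verdict.
Trained networks look in the newest picture that a camera, given by its name, has taken for a name from the list of things; names that differ only in an ending like _2 or _b are one class to them, and where a whole thing is asked for, a point or a joint stands for the part that bears it (a point fixed in the world has none). Each returns a list of dicts, best first, with "p" (0 to 1); they miss things now and then, are a little off and sometimes report something else, mostly with a low value. They report only what shows in the picture. A call takes as long as a camera call.
- ctrl.boxes_of(thing, camera): "point" ([x, y, z] in m, in the coordinates of the camera as it stood for that picture, good to about 4 mm: the middle of the surface that is visible of it).
- ctrl.silhouettes(thing, camera): "pixels" (480x640 bool, what is visible of it).
The state is a dict: "time_s": time; "q": joint angles; "dq": joint speeds; "joint_efforts": joint torques, N m; "eef_pos": TCP position; "eef_rot": TCP orientation; "wrist_force": force on the tool from outside, world axes, zero at the start; "torque": the same for the moment, N m; "opening": opening from 0.0 (shut) to 1.0 (fully open).
Only numpy, scipy, OpenCV 4.12 (cv2) and the standard library are available. Lean on these libraries where they do the work, as an engineer would, in place of code of your own. Each camera call takes 0.05 s, during which the arm holds its last target.

TASK

Make up two kits from the stock on the shelf. Sowing kit, in the square three-cell tray: the dibber lying lengthwise in the long cell, the seed tin in the larger short cell and the small pot in the smaller one; filling kit, in the narrow two-cell tray: the funnel, spout up, in the larger cell and the large pot in the smaller one. Set each thing flat on its cell's floor about in the middle, tin and pots upright, put the clay pots down gently, and leave the bowl, the lantern and the jar where they are.

Things in the scene. Friction and masses are not known exactly. Their poses are not given: they have to be found in the camera images.
- square_tray: Orange plastic, shallow, fixed to the shelf. Floor 3 mm thick, walls and dividers 4 mm thick, tops 16 mm above the shelf. Origin: centre of its underside. Almost square, 178 mm (x) by 192 mm (y) outside, three cells: the long cell, 170 by 96 mm inside, centred at x 0, y -44 mm; and beside it the larger short cell, 94 (x) by 84 (y) mm inside, centred at x -38, y +50 mm, and the smaller short cell, 72 by 84 mm inside, centred at x +49, y +50 mm.
- narrow_tray: Orange plastic, shallow, fixed to the shelf. Floor 3 mm thick, walls and dividers 4 mm thick, tops 16 mm above the shelf. Origin: centre of its underside. Narrow, 178 mm (x) by 102 mm (y) outside, two cells: the larger, 94 by 94 mm inside, centred at x -38, y 0; the smaller, 72 (x) by 94 (y) mm inside, centred at x +49, y 0.
- dibber: Yellow plastic dibber lying on the shelf, 140 mm long along its x, no wider or higher than 24 mm: a square handle 24 by 24 mm from x -70 to +15 mm, then a cone that narrows to the tip at x +70 mm. Balances at about x -20 mm. Origin: middle of its length, on its underside; z up.
- seed_tin: Closed round steel tin with a flat lid, no spout, 52 mm high, 54 mm across, the lid (top 16 mm) 56 mm across. Origin: centre of its underside; z up.
- small_pot: The smaller terracotta pot, 46 mm high, upright, open at the top: foot 30 mm across, rim collar (top 19 mm) 42 mm across, wall 4 mm. Origin: centre of its underside; z up.
- large_pot: The larger terracotta pot, 66 mm high, upright, open at the top: foot 46 mm across, rim collar (top 20 mm) 60 mm across, wall 4 mm. Origin: centre of its underside; z up.
- funnel: Aluminium funnel standing on its wide mouth, spout straight up, 86 mm high: mouth 72 mm across, cone up to 44 mm, above 48 mm a straight spout 14 mm across. Origin: centre of the mouth, at the underside; z up along the spout.
- bowl: White ceramic bowl, bystander, among the stock; 84 mm across, 40 mm high. Origin: centre of its underside.
- lantern: Round blue and white solar lantern, bystander, 84 mm across, 102 mm high. Origin: centre of its underside.
- jar: Glass jar with steel lid, bystander, 72 mm across, 95 mm high. Origin: centre of its underside.

How it is judged:
At the end, for the whole second after the job is handed in: Each thing in its own cell of its own tray: origin within 15 mm of the cell centre along both tray axes and within 6 mm of the floor height, tilted under 0.12 rad, dibber within 0.25 rad of the tray x axis (either way round); all released and at rest (x of dibber in the frame of square_tray between -0.015 and 0.015 m and y of dibber in the frame of square_tray between -0.059 and -0.029 m and z of dibber in the frame of square_tray between -0.003 and 0.009 m and angle between each of dibber, seed_tin, small_pot, funnel, large_pot's own z axis and vertical below 0.12 rad and linear speed of each of dibber, seed_tin, small_pot, funnel, large_pot below 0.02 m/s and angular speed of each of dibber, seed_tin, small_pot, funnel, large_pot below 0.3 rad/s and angle between the x axis of dibber and the x axis of square_tray, either way round below 0.25 rad and x of seed_tin in the frame of square_tray between -0.053 and -0.023 m and y of seed_tin in the frame of square_tray between 0.035 and 0.065 m and z of seed_tin in the frame of square_tray between -0.003 and 0.009 m and x of small_pot in the frame of square_tray between 0.034 and 0.064 m and y of small_pot in the frame of square_tray between 0.035 and 0.065 m and z of small_pot in the frame of square_tray between -0.003 and 0.009 m and x of funnel in the frame of narrow_tray between -0.053 and -0.023 m and y of funnel in the frame of narrow_tray between -0.015 and 0.015 m and z of funnel in the frame of narrow_tray between -0.003 and 0.009 m and x of large_pot in the frame of narrow_tray between 0.034 and 0.064 m and y of large_pot in the frame of narrow_tray between -0.015 and 0.015 m and z of large_pot in the frame of narrow_tray between -0.003 and 0.009 m); the robot touches nothing.
It fails at once if the bowl is pushed or carried away (more than 30 mm) (distance of bowl from where it was at the start of the episode above 0.03 m).
It fails at once if the lantern is pushed or carried away (more than 30 mm) (distance of lantern from where it was at the start of the episode above 0.03 m).
It fails at once if the jar is pushed or carried away (more than 30 mm) (distance of jar from where it was at the start of the episode above 0.03 m).
It fails at once if the small pot is dropped or banged down (faster than 0.6 m/s within 20 mm of the shelf) (linear speed of small_pot above 0.6 m/s and height (world z) of small_pot below 0.02 m).
It fails at once if the large pot is dropped or banged down (faster than 0.6 m/s within 20 mm of the shelf) (linear speed of large_pot above 0.6 m/s and height (world z) of large_pot below 0.02 m).
It also fails if it takes over 138 s, if anything falls off the work surface, if the arm or the gripper's body presses on something with over 40 N, if the wrist force passes 120 N, or if a joint passes its speed limit or range.

## Working session

There is one attempt and no reset: what is moved stays moved. The work goes in short steps, Python scripts to look and compute and a tool call to move; the robot and the scene stay as the last step left them, time stands still between calls to the robot, and variables do not carry over. Pictures are saved under pics/ and viewed, and the job is handed in when it is done.

Besides the shell and the picture viewer there is one more tool, called after "Request:" as name([rows], argument=value, ...), one row to a line, values as JSON. step_arm: Moves the arm, as the interface text tells. Its arguments: {"type":"object","properties":{"commands":{"type":"array"}},"required":["commands"]}

```bash
ls; mkdir -p pics; python3 - <<'E'
from bench import ctrl
import cv2
print(ctrl.get_obs())
for n in ["scene","side","wrist"]:
    p,d=ctrl.camera(n); cv2.imwrite(f"pics/a_{n}.png",p)
    c=ctrl.get_calibration(n); print(n,c)
E
```

```text
pics
{'time_s': 0.0, 'q': array([ 9.35700898e-01,  1.81552531e-01,  1.60798783e+00,  3.91150996e-06,
        1.35379927e+00, -2.06333456e-01]), 'dq': array([-0.00067069,  0.00010936, -0.00075456,  0.00029107,  0.00180063,
       -0.00026535]), 'joint_efforts': array([-8.45609338e-04, -4.44870543e+01, -3.51346815e+01, -2.66101715e-04,
        9.10409493e-03, -3.52883760e-06]), 'eef_pos': array([0.23872485, 0.52250495, 0.23038744]), 'eef_rot': array([-0.59470636,  0.59514441,  0.38160491, -0.38275994]), 'wrist_force': array([ 0.4863497 ,  0.51977324, -0.5458502 ]), 'torque': array([ 0.0265854 , -0.02039683,  0.00013248]), 'opening': 0.9979227034809682}
scene {'intrinsics': array([[483.78242571,   0.        , 311.77414518],
       [  0.        , 483.78242571, 233.17485875],
       [  0.        ,   0.        ,   1.        ]]), 'R': array([[ 0.15988213,  0.98708732,  0.00981503],
       [ 0.85898468, -0.13421988, -0.49409548],
       [-0.48639801,  0.087428  , -0.86935224]]), 't': array([-0.06816407, -0.38686345,  1.3500558 ])}
side {'intrinsics': array([[479.6384801 ,   0.        , 314.91389553],
       [  0.        , 479.6384801 , 241.16709435],
       [  0.        ,   0.        ,   1.        ]]), 'R': array([[ 0.84798591, -0.52980871, -0.01492078],
       [-0.36012323, -0.55528361, -0.7496475 ],
       [ 0.38888451,  0.64106384, -0.6616691 ]]), 't': array([-0.38459287,  0.17910725,  1.03222884])}
wrist {'intrinsics': array([[358.28714274,   0.        , 321.97755832],
       [  0.        , 358.28714274, 239.81255234],
       [  0.        ,   0.        ,   1.        ]]), 'R': array([[ 0.41737663,  0.90873257, -0.00136352],
       [ 0.85902558, -0.3940561 ,  0.32679481],
       [ 0.29643178, -0.13756781, -0.94509433]]), 't': array([-0.57447903, -0.04135674,  0.38219001])}
```

View pics/a_scene.png

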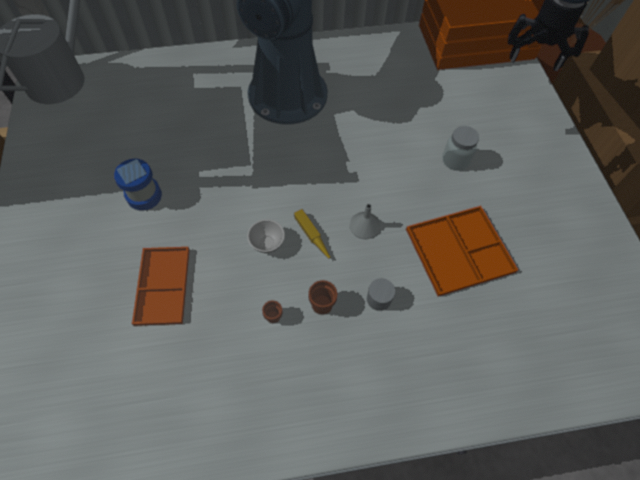

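View pics/a_side.png

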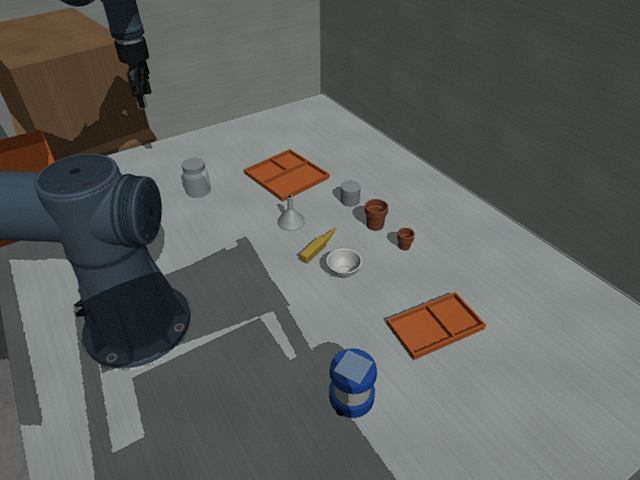

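View pics/a_wrist.png

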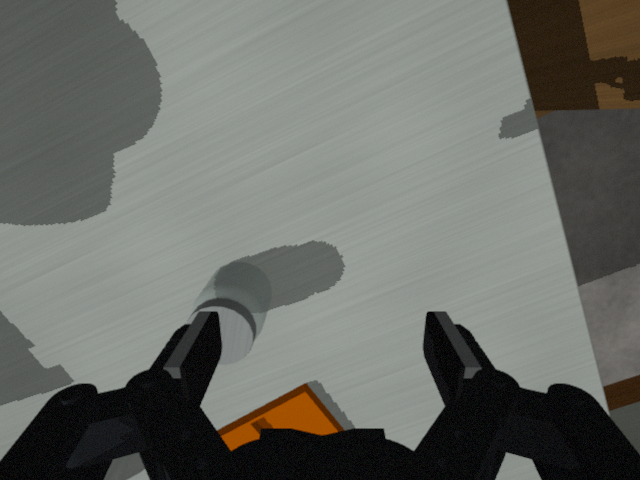

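The scene picture shows every object: square tray at about (462,250), narrow tray (162,286), dibber (313,233), funnel (365,222), tin (381,293), large pot (322,296) and small pot (272,311). Next I'll measure them.

```bash
cat > h.py <<'E'
from bench import ctrl
import numpy as np, cv2
from scipy.spatial.transform import Rotation as Rn
def cloud(mask,d,c):
    K,R,t=c["intrinsics"],c["R"],c["t"]
    v,u=np.nonzero(mask&(d>0)); z=d[v,u]
    P=np.stack([(u-K[0,2])/K[0,0]*z,(v-K[1,2])/K[1,1]*z,z],1)
    return (P-t)@R
def plane(px,c,h):
    K,R,t=c["intrinsics"],c["R"],c["t"]
    px=np.asarray(px,float); r=np.c_[(px[:,0]-K[0,2])/K[0,0],(px[:,1]-K[1,2])/K[1,1],np.ones(len(px))]@R
    o=-R.T@t; s=(h-o[2])/r[:,2]; return (o+r*s[:,None])[:,:2]
def circ(P):
    A=np.c_[2*P,np.ones(len(P))]; s=np.linalg.lstsq(A,(P**2).sum(1),rcond=None)[0]
    return s[:2],np.sqrt(s[2]+s[:2]@s[:2])
E
python3 - <<'E'
from h import *
names="square_tray narrow_tray dibber seed_tin small_pot large_pot funnel bowl lantern jar".split()
for cam in ["scene","side"]:
    p,d=ctrl.camera(cam); c=ctrl.get_calibration(cam); vis=p.copy()
    for n in names:
        s=ctrl.silhouettes(n,cam)
        if not s: print(cam,n,"none"); continue
        m=s[0]["pixels"]; P=cloud(m,d,c); np.save(f"/tmp/{cam}_{n}.npy",P)
        np.save(f"/tmp/{cam}_{n}_m.npy",m)
        vis[m]=vis[m]//2+np.array([0,127,0],np.uint8)
        v,u=np.nonzero(m)
        print(cam,n,[round(x["p"],2) for x in s],m.sum(),(u.mean().round(),v.mean().round()),"med",np.median(P,0).round(3),"max",np.percentile(P,99,axis=0).round(3),"min",np.percentile(P,1,axis=0).round(3))
        if "tray" in n or n=="dibber":
            h=.016 if "tray" in n else .012
            cs=max(cv2.findContours(m.astype(np.uint8),0,1)[0],key=len)[:,0]
            X=plane(cs,c,h); r=cv2.minAreaRect((X*1000).astype(np.float32)); print("   rect",np.round(r[0],1),np.round(r[1],1),round(r[2],1))
    cv2.imwrite(f"pics/b_{cam}.png",vis)
print(ctrl.get_obs()["time_s"])
E
```

```text
scene square_tray [0.94] 6327 (np.float64(460.0), np.float64(250.0)) med [0.551 0.322 0.004] max [0.645 0.424 0.019] min [ 0.453  0.219 -0.001]
   rect [549.9 319.6] [186.4 200.8] 8.5
scene narrow_tray [0.88] 3961 (np.float64(161.0), np.float64(287.0)) med [ 0.539 -0.351  0.004] max [ 0.624 -0.292  0.019] min [ 0.442 -0.406 -0.001]
   rect [ 534.8 -347.5] [109.8 187.2] 82.8
scene dibber none
scene seed_tin [0.78] 734 (np.float64(380.0), np.float64(294.0)) med [0.642 0.108 0.051] max [0.663 0.138 0.056] min [ 0.6    0.085 -0.001]
scene small_pot [0.72, 0.64] 3820 (np.float64(161.0), np.float64(287.0)) med [ 0.539 -0.351  0.004] max [ 0.623 -0.292  0.019] min [ 0.443 -0.404 -0.001]
scene large_pot [0.58] 779 (np.float64(322.0), np.float64(297.0)) med [ 0.62  -0.011  0.045] max [0.658 0.015 0.068] min [ 0.602 -0.04   0.003]
scene funnel [0.62, 0.36] 749 (np.float64(364.0), np.float64(224.0)) med [0.46  0.116 0.022] max [0.485 0.154 0.087] min [ 0.408  0.086 -0.001]
scene bowl [0.81] 1020 (np.float64(266.0), np.float64(236.0)) med [ 0.45  -0.111  0.021] max [ 0.5   -0.072  0.043] min [ 0
[... 1153 characters left out ...]
_pot [0.94] 573 (np.float64(375.0), np.float64(214.0)) med [ 0.626 -0.019  0.048] max [0.658 0.015 0.068] min [ 0.601 -0.042  0.005]
side funnel [0.71] 518 (np.float64(290.0), np.float64(218.0)) med [0.445 0.108 0.021] max [0.479 0.147 0.086] min [ 0.417  0.085 -0.001]
side bowl [0.75] 779 (np.float64(343.0), np.float64(262.0)) med [ 0.472 -0.098  0.025] max [ 0.501 -0.073  0.042] min [ 0.423 -0.151  0.003]
side lantern [0.73] 2845 (np.float64(352.0), np.float64(383.0)) med [ 0.277 -0.405  0.097] max [ 0.326 -0.339  0.104] min [ 0.247 -0.431 -0.   ]
side jar [0.88, 0.73] 941 (np.float64(195.0), np.float64(178.0)) med [0.291 0.368 0.061] max [0.331 0.423 0.097] min [ 0.262  0.354 -0.001]
1.25
```

```bash
python3 - <<'E'
from h import *
from scipy.optimize import least_squares
L=lambda n:[np.load(f"/tmp/{c}_{n}.npy") for c in("scene","side")]
def segs(kind):
    if kind=="sq":  # (vertical/hor) axis, const, lo, hi
        return [(0,-87,-96,96),(0,87,-96,96),(1,-94,-89,89),(1,94,-89,89),(1,6,-89,89),(0,11,6,94)]
    return [(0,-87,-51,51),(0,87,-51,51),(1,-49,-89,89),(1,49,-89,89),(0,11,-49,49)]
def dist(Q,kind):
    D=[]
    for a,k,lo,hi in segs(kind):
        e=np.maximum(np.maximum(lo-Q[:,1-a],Q[:,1-a]-hi),0)
        D.append(np.hypot(np.maximum(abs(Q[:,a]-k)-2,0),e))
    return np.min(D,0)
for n,k,x0 in(("square_tray","sq",(550,320,8.5)),("narrow_tray","na",(533,-349,-7.2))):
  for sel in ([0],[1],[0,1]):
    Pp=np.vstack([L(n)[i] for i in sel]); Pp=Pp[Pp[:,2]>.0125]*1000
    best=None
    for flip in (0,180,*((90,270) if k=="sq" else ())):
        def f(x):
            a=np.radians(x[2]); d=Pp[:,:2]-x[:2]
            return dist(np.c_[d@[np.cos(a),np.sin(a)],d@[-np.sin(a),np.cos(a)]],k)
        r=least_squares(f,(x0[0],x0[1],x0[2]+flip),loss="soft_l1",diff_step=1e-4)
        print(n,sel,len(Pp),flip,r.x.round(1),round(r.cost/len(Pp),2))
for n,h in(("seed_tin",.048),("small_pot",.040),("large_pot",.06),("funnel",.06),("bowl",.035)):
  for c in("scene","side"):
    P=np.load(f"/tmp/{c}_{n}.npy"); P=P[P[:,2]>h]
    if len(P)<4: continue
    X=(P[:,:2]*1000).astype(np.float32); ce,r=cv2.minEnclosingCircle(X)
    print(n,c,len(P),"enc",np.round(ce,1),round(r,1),"mean",X.mean(0).round(1),"ls",[np.round(v,1) for v in circ(X)])
P=np.load("/tmp/side_dibber.npy");P=P[P[:,2]>.015];X=(P[:,:2]*1000).astype(np.float32)
print("dib",np.round(cv2.fitLine(X,cv2.DIST_HUBER,0,.01,.01).ravel(),3),cv2.minAreaRect(X))
# yellow in scene
p,d=ctrl.camera("scene");c=ctrl.get_calibration("scene");hsv=cv2.cvtColor(p,cv2.COLOR_BGR2HSV)
m=(cv2.inRange(hsv,(22,120,60),(35,255,255))>0);m[:200]=0;m[265:]=0;m[:,:280]=0;m[:,350:]=0
P=cloud(m,d,c);print(m.sum());P=P[P[:,2]>.003];X=(P[:,:2]*1000).astype(np.float32)
l=cv2.fitLine(X,cv2.DIST_HUBER,0,.01,.01).ravel();print(l,np.degrees(np.arctan2(l[3],l[2])),[cv2.minAreaRect(X)])
X2=X[P[:,2]>.019];print(len(X2),cv2.minAreaRect(X2))
s=ctrl.silhouettes("dibber","scene");print(len(s))
o=ctrl.get_obs();q=o["eef_rot"];print(Rn.from_quat(q[[1,2,3,0]]).as_matrix().round(3))
E
```

```text
square_tray [0] 971 0 [548.2 321.5   8.5] 0.05
square_tray [0] 971 180 [547.9 323.9 188.6] 3.4
square_tray [0] 971 90 [552.9 319.8  98.2] 6.41
square_tray [0] 971 270 [551.3 325.6 280.1] 5.98
square_tray [1] 453 0 [549.5 320.6   8.7] 0.52
square_tray [1] 453 180 [549.1 323.1 188.4] 3.58
square_tray [1] 453 90 [553.8 318.   97.9] 6.03
square_tray [1] 453 270 [553.2 322.3 279.7] 6.7
square_tray [0, 1] 1424 0 [548.6 321.3   8.6] 0.22
square_tray [0, 1] 1424 180 [548.2 323.7 188.6] 3.47
square_tray [0, 1] 1424 90 [553.2 319.3  98.2] 6.31
square_tray [0, 1] 1424 270 [552.  324.4 279.8] 6.25
narrow_tray [0] 667 0 [ 532.1 -348.7   -6.8] 0.03
narrow_tray [0] 667 180 [ 534.  -348.9  173.1] 2.29
narrow_tray [1] 674 0 [ 532.8 -349.2   -7. ] 0.05
narrow_tray [1] 674 180 [ 534.3 -349.3  173. ] 2.13
narrow_tray [0, 1] 1341 0 [ 532.5 -349.    -6.9] 0.05
narrow_tray [0, 1] 1341 180 [ 534.2 -349.1  173.1] 2.21
seed_tin scene 515 enc [636.  111.7] 27.9 mean [636.6 111.3] ls [array([636.5, 111.4]), np.float64(19.7)]
seed_tin side 197 enc [636.2 110.7] 30.1 mean [635.5 109.1] ls [array([636.1, 110. ]), 
[... 579 characters left out ...]
2.3 mean [ 457.  -111.8] ls [array([ 461.8, -111.3]), np.float64(38.9)]
bowl side 200 enc [ 463.2 -111. ] 43.0 mean [ 464.6 -109.8] ls [array([ 461.9, -112.3]), np.float64(38.8)]
dib [ 9.2600e-01  3.7900e-01  4.5120e+02 -1.2139e+01] ((460.0949401855469, -6.522438049316406), (137.6197967529297, 25.988988876342773), 21.979188919067383)
466
[ 9.2326331e-01  3.8416776e-01  4.6087375e+02 -5.6476812e+00] -0.70208395 [((462.27044677734375, -4.470176696777344), (134.78236389160156, 25.54071044921875), 21.595937728881836)]
385 ((461.964111328125, -4.591442108154297), (134.12342834472656, 25.54071044921875), 21.595937728881836)
1
[[ 0.416 -0.    -0.909]
 [ 0.909  0.     0.416]
 [ 0.    -1.     0.   ]]
```

View pics/b_side.png

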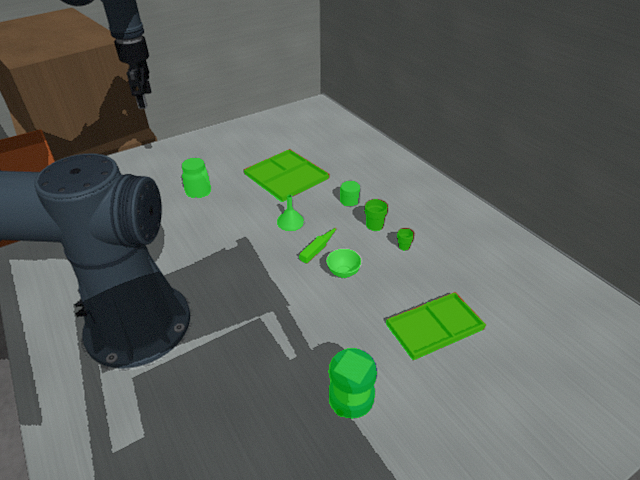

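```bash
cat > go.py <<'E'
import sys
from h import *
# go.py x y z phi (mm, deg): remaining turn (tool y units) and shift AFTER the turn in tool axes units
x,y,z,phi=map(float,sys.argv[1:5])
o=ctrl.get_obs(); R=Rn.from_quat(o["eef_rot"][[1,2,3,0]]).as_matrix()
p=np.degrees(np.arctan2(R[1,0],R[0,0])); a=np.radians(phi)
X=np.array([np.cos(a),np.sin(a),0]);Z=np.array([-np.sin(a),np.cos(a),0])
d=np.array([x,y,z])-o["eef_pos"]*1000
print("t",round(o["time_s"],2),"pos",(o["eef_pos"]*1000).round(1),"phi",p.round(2),"open",round(o["opening"],3),"tilt",R[:,1].round(3),"F",o["wrist_force"].round(1))
print("turn y",round(-((phi-p+180)%360-180)/6,3),"shift x %.3f y %.3f z %.3f"%(d@X/30,-d[2]/30,d@Z/30))
E
python3 go.py 442.5 -12.6 100 112.3
```

```text
t 1.35 pos [239.1 523.  231.3] phi 65.43 open 1.0 tilt [-0.  0. -1.] F [-0.7  0.5 -0.6]
turn y -7.811 shift x -19.090 y 4.376 z 0.500
```

Request:
step_arm([
  [0,-0.98,0,0,0,0,0.55],
  [0,-0.98,0,0,0,0,0.55],
  [0,-0.98,0,0,0,0,0.55],
  [0,-0.98,0,0,0,0,0.55],
  [0,-0.98,0,0,0,0,0.55],
  [0,-0.98,0,0,0,0,0.55],
  [0,-0.98,0,0,0,0,0.55],
  [0,-0.96,0,0,0,0,0.55],
])

```text
time_s: 2.15
eef_pos: [0.2391, 0.523, 0.2313]
eef_rot: [0.392, -0.392, -0.588, 0.588]
wrist_force: [0.9, -0.8, -0.3]
opening: 0.55
```

```bash
python3 go.py 442.5 -12.6 100 112.3
```

```text
t 2.15 pos [239.1 523.  231.3] phi 112.59 open 0.55 tilt [-0. -0. -1.] F [ 0.9 -0.8 -0.3]
turn y 0.049 shift x -19.090 y 4.376 z 0.500
```

Request:
step_arm([
  [0,0,0,-0.95,0,0.025,0.55],
  [0,0,0,-0.95,0,0.025,0.55],
  [0,0,0,-0.95,0,0.025,0.55],
  [0,0,0,-0.95,0,0.025,0.55],
  [0,0,0,-0.95,0,0.025,0.55],
  [0,0,0,-0.95,0,0.025,0.55],
  [0,0,0,-0.95,0,0.025,0.55],
  [0,0,0,-0.95,0,0.025,0.55],
  [0,0,0,-0.95,0,0.025,0.55],
  [0,0,0,-0.95,0,0.025,0.55],
])

```text
time_s: 3.15
eef_pos: [0.3408, 0.2555, 0.2315]
eef_rot: [-0.393, 0.394, 0.588, -0.587]
wrist_force: [-0.0, -0.6, 0.0]
opening: 0.55
```

Request:
step_arm([
  [0,0,0,-0.95,0,0.025,0.55],
  [0,0,0,-0.95,0,0.025,0.55],
  [0,0,0,-0.95,0,0.025,0.55],
  [0,0,0,-0.95,0,0.025,0.55],
  [0,0,0,-0.95,0,0.025,0.55],
  [0,0,0,-0.95,0,0.025,0.55],
  [0,0,0,-0.95,0,0.025,0.55],
  [0,0,0,-0.95,0.4,0.025,0.55],
  [0,0,0,-0.95,0.8,0.025,0.55],
  [0,0,0,-0.95,0.8,0.025,0.55],
])

```text
time_s: 4.15
eef_pos: [0.4428, -0.0113, 0.1713]
eef_rot: [-0.393, 0.394, 0.588, -0.587]
wrist_force: [-0.1, -0.5, 0.3]
opening: 0.552
```

```bash
python3 go.py 442.5 -12.6 100 112.3; python3 - <<'E'
from h import *
p,d=ctrl.camera("wrist"); cv2.imwrite("pics/c1.png",p)
c=ctrl.get_calibration("wrist");hsv=cv2.cvtColor(p,cv2.COLOR_BGR2HSV)
m=cv2.inRange(hsv,(22,120,40),(35,255,255))>0;P=cloud(m,d,c);P=P[P[:,2]>.01]
X=(P[:,:2]*1000).astype(np.float32);print(len(X),cv2.minAreaRect(X),X.min(0),X.max(0))
E
```

```text
t 4.15 pos [442.8 -11.3 171.3] phi 112.34 open 0.552 tilt [ 0.002 -0.001 -1.   ] F [-0.1 -0.5  0.3]
turn y 0.007 shift x -0.037 y 2.376 z 0.027
3427 ((459.22113037109375, -6.747356414794922), (139.25523376464844, 23.302837371826172), 21.91608238220215) [391.3193  -42.19285] [524.15485   20.660149]
```

View pics/c1.png

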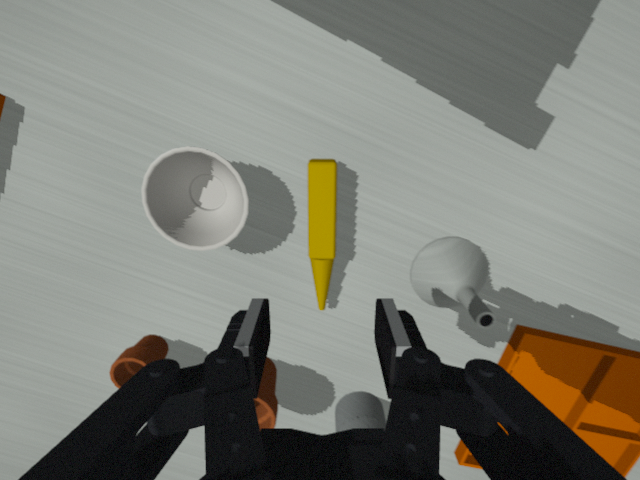

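Request:
step_arm([
  [0,0,0,-0.05,0.8,0.07,0.55],
  [0,0,0,0,0.9,0,0.55],
  [0,0,0,0,0.9,0,0.55],
  [0,0,0,0,0.9,0,0.55],
  [0,0,0,0,0.9,0,0.55],
  [0,0,0,0,0.7,0,0.55],
  [0,0,0,0,0.5,0,0.55],
  [0,0,0,0,0,0,0.55],
])

```text
time_s: 5.0
eef_pos: [0.4389, -0.0115, 0.0016]
eef_rot: [0.395, -0.392, -0.587, 0.588]
wrist_force: [-0.7, -0.3, -0.2]
opening: 0.555
```

Request:
step_arm([
  [0,0,0,0,0,0,0],
  [0,0,0,0,0,0,0],
  [0,0,0,0,0,0,0],
  [0,0,0,0,0,0,0],
  [0,0,0,0,0,0,0],
  [0,0,0,0,0,0,0],
])

```text
time_s: 5.6
eef_pos: [0.4416, -0.0124, 0.0044]
eef_rot: [-0.393, 0.394, 0.588, -0.587]
wrist_force: [-0.8, 0.9, 6.4]
opening: 0.264
```

```bash
python3 go.py 535.3 274.8 100 98.6; python3 - <<'E'
from h import *
p,d=ctrl.camera("wrist"); cv2.imwrite("pics/c2.png",p)
E
```

```text
t 5.6 pos [441.6 -12.4   4.4] phi 112.36 open 0.264 tilt [ 0.002 -0.001 -1.   ] F [-0.8  0.9  6.4]
turn y 2.293 shift x 8.997 y -3.188 z -4.520
```

View pics/c2.png

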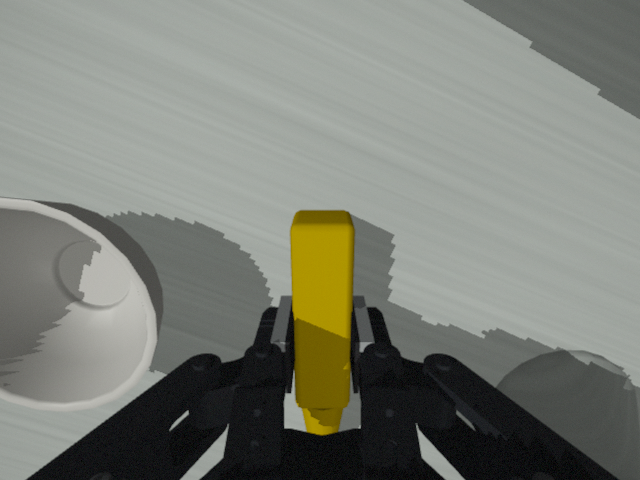

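Request:
step_arm([
  [0,0,0,0,-0.5,0,0],
  [0,0,0,0,-1,0,0],
  [0,0,0,0,-1,0,0],
  [0,0,0,0,-1,0,0],
  [0,0.76,0,0,-0.9,0,0],
  [0,0.76,0,0,0,0,0],
  [0,0.77,0,0,0,0,0],
])

```text
time_s: 6.35
eef_pos: [0.4414, -0.0123, 0.1368]
eef_rot: [-0.461, 0.463, 0.536, -0.535]
wrist_force: [-0.4, -0.1, -1.5]
opening: 0.269
```

Request:
step_arm([
  [0,0,0,0.9,0,-0.45,0],
  [0,0,0,0.9,0,-0.45,0],
  [0,0,0,0.9,0,-0.45,0],
  [0,0,0,0.9,0,-0.45,0],
  [0,0,0,0.9,0,-0.45,0],
  [0,0,0,0.9,0,-0.45,0],
  [0,0,0,0.9,0,-0.45,0],
  [0,0,0,0.9,0,-0.45,0],
  [0,0,0,0.9,0,-0.45,0],
  [0,0,0,0.9,0,-0.45,0],
])

```text
time_s: 7.35
eef_pos: [0.5337, 0.2763, 0.1353]
eef_rot: [0.461, -0.461, -0.536, 0.536]
wrist_force: [0.2, -0.6, -1.0]
opening: 0.267
```

```bash
python3 go.py 535.3 274.8 8 98.6; python3 - <<'E'
from h import *
p,d=ctrl.camera("wrist"); cv2.imwrite("pics/c3.png",p)
E
```

```text
t 7.35 pos [533.7 276.3 135.3] phi 98.62 open 0.267 tilt [-0. -0. -1.] F [ 0.2 -0.6 -1. ]
turn y 0.003 shift x -0.058 y 4.245 z -0.046
```

View pics/c3.png

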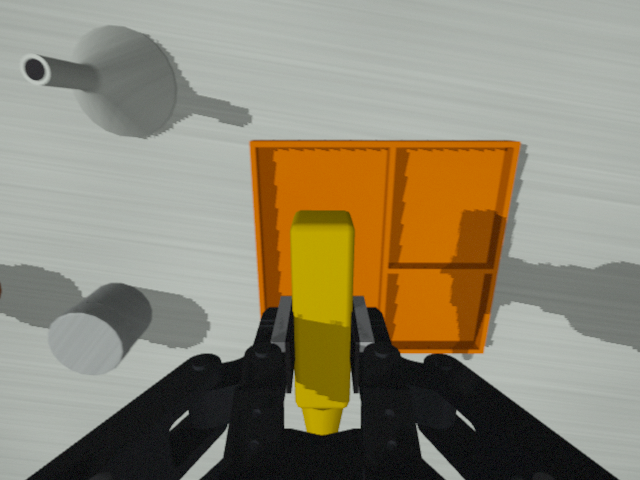

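The dibber is held level, parallel to the tray walls, and over the long cell. Lowering it now.

Request:
step_arm([
  [0,0,0,-0.05,0.9,-0.05,0],
  [0,0,0,0,0.9,0,0],
  [0,0,0,0,0.9,0,0],
  [0,0,0,0,0.7,0,0],
  [0,0,0,0,0.5,0,0],
  [0,0,0,0,0.3,0,0],
  [0,0,0,0,0,0,0],
])

```text
time_s: 8.1
eef_pos: [0.5354, 0.2738, 0.009]
eef_rot: [0.461, -0.461, -0.536, 0.536]
wrist_force: [0.3, 0.3, -0.4]
opening: 0.266
```

Request:
step_arm([
  [0,0,0,0,0,0,0.5],
  [0,0,0,0,0,0,0.5],
  [0,0,0,0,0,0,0.55],
  [0,0,0,0,-0.5,0,0.55],
  [0,0,0,0,-1,0,0.55],
  [0,0,0,0,-1,0,0.9],
  [0,0,0,0,-1,0,1],
  [0,0,0,0,-1,0,1],
  [0,0.7,0,0,0,0,1],
  [0,0.73,0,0,0,0,1],
])

```text
time_s: 9.1
eef_pos: [0.5365, 0.2742, 0.1477]
eef_rot: [-0.5, 0.501, 0.501, -0.498]
wrist_force: [-0.6, 0.3, -0.6]
opening: 1.0
```

```bash
python3 go.py 636.2 111 100 90; python3 - <<'E'
from h import *
p,d=ctrl.camera("wrist"); cv2.imwrite("pics/c4.png",p)
p,d=ctrl.camera("scene"); c=ctrl.get_calibration("scene");cv2.imwrite("pics/c4s.png",p[150:400,150:560])
E
```

```text
t 9.1 pos [536.5 274.2 147.7] phi 89.87 open 1.0 tilt [ 0.004  0.001 -1.   ] F [-0.6  0.3 -0.6]
turn y -0.022 shift x -5.441 y 1.589 z -3.322
```

View pics/c4.png

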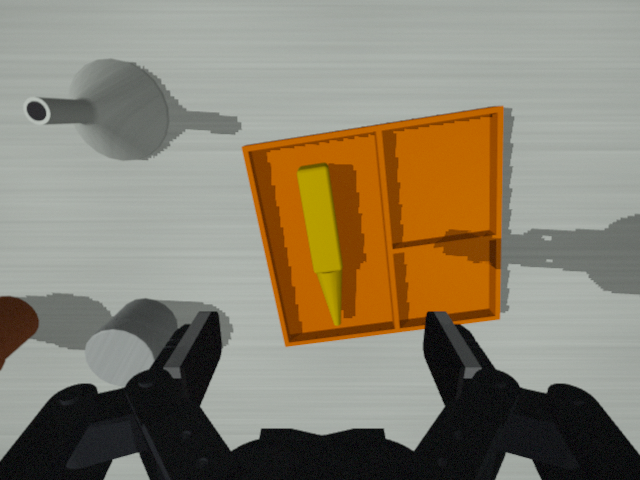

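View pics/c4s.png

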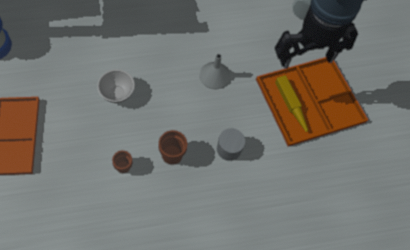

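The dibber lies centred in the long cell. The seed tin is next.

Request:
step_arm([
  [0,0,0,-0.9,0,-0.55,1],
  [0,0,0,-0.9,0,-0.55,1],
  [0,0,0,-0.9,0,-0.55,1],
  [0,0,0,-0.9,0,-0.55,1],
  [0,0,0,-0.9,0,-0.55,1],
  [0,0,0,-0.94,0,-0.57,1],
  [0,0,0,0,0.5,0,1],
  [0,0,0,0,0.5,0,1],
  [0,0,0,0,0,0,1],
])

```text
time_s: 10.1
eef_pos: [0.6321, 0.1114, 0.1108]
eef_rot: [0.501, -0.498, -0.499, 0.502]
wrist_force: [-0.5, 1.1, -0.3]
opening: 1.003
```

```bash
python3 go.py 636.2 111 18 90; python3 - <<'E'
from h import *
p,d=ctrl.camera("wrist"); cv2.imwrite("pics/c5.png",p);c=ctrl.get_calibration("wrist")
for n in("seed_tin","large_pot","small_pot"):
    s=ctrl.silhouettes(n,"wrist")
    for k in s[:2]:
        P=cloud(k["pixels"],d,c);P=P[P[:,2]>P[:,2].max()-.006];ce,r=cv2.minEnclosingCircle((P[:,:2]*1000).astype(np.float32));print(n,k["p"],np.round(ce,1),round(r,1),P[:,2].max())
E
```

```text
t 10.1 pos [632.1 111.4 110.8] phi 90.11 open 1.003 tilt [-0.006  0.    -1.   ] F [-0.5  1.1 -0.3]
turn y 0.018 shift x -0.013 y 3.094 z -0.137
seed_tin 0.73 [636.1 112.6] 28.0 0.05618601245703124
large_pot 0.81 [629.1 -11.1] 30.4 0.06968049281252299
large_pot 0.29 [ 643.5 -101.4] 12.5 0.04258259042473986
small_pot 0.74 [ 643.5 -101.4] 12.5 0.04258259042473986
```

View pics/c5.png

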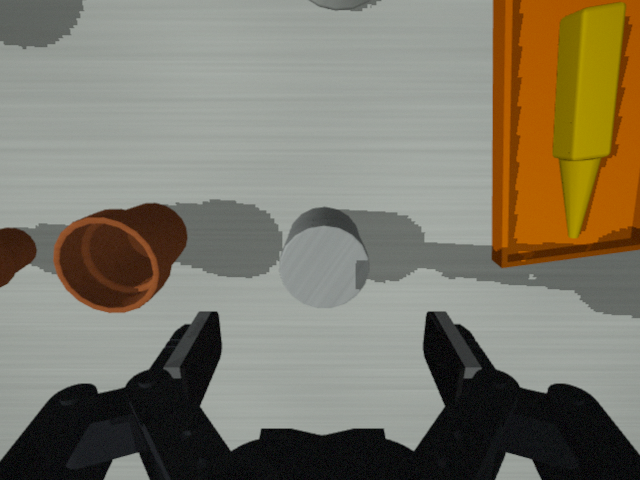

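The tin is centred between the jaws at pixel (325,265), and its measured position agrees. Descend and grip.

Request:
step_arm([
  [0,0,0,0,0.6,-0.13,1],
  [0,0,0,0,0.7,0,1],
  [0,0,0,0,0.7,0,1],
  [0,0,0,0,0.7,0,1],
  [0,0,0,0,0.4,0,1],
  [0,0,0,0,0,0,1],
  [0,0,0,0,0,0,0],
  [0,0,0,0,0,0,0],
  [0,0,0,0,0,0,0],
  [0,0,0,0,0,0,0],
])

```text
time_s: 11.3
eef_pos: [0.6404, 0.1107, 0.0231]
eef_rot: [-0.499, 0.501, 0.501, -0.499]
wrist_force: [0.3, 0.2, 4.7]
opening: 0.633
```

Request:
step_arm([
  [0,0,0,0,0,0,0],
  [0,0,0,0,-0.5,0,0],
  [0,0,0,0,-0.9,0,0],
  [0,0,0,0,-0.9,0,0],
  [0,0,0,0,0,0,0],
])

```text
time_s: 11.8
eef_pos: [0.642, 0.1107, 0.0956]
eef_rot: [-0.498, 0.502, 0.502, -0.498]
wrist_force: [1.0, -0.3, -0.3]
opening: 0.627
```

```bash
python3 go.py 503.4 365 21 90; python3 - <<'E'
from h import *
p,d=ctrl.camera("wrist"); cv2.imwrite("pics/c6.png",p);c=ctrl.get_calibration("wrist")
E
```

```text
t 11.8 pos [642.  110.7  95.6] phi 90.04 open 0.627 tilt [ 0.008 -0.    -1.   ] F [ 1.  -0.3 -0.3]
turn y 0.006 shift x 8.478 y 2.487 z 4.620
```

View pics/c6.png

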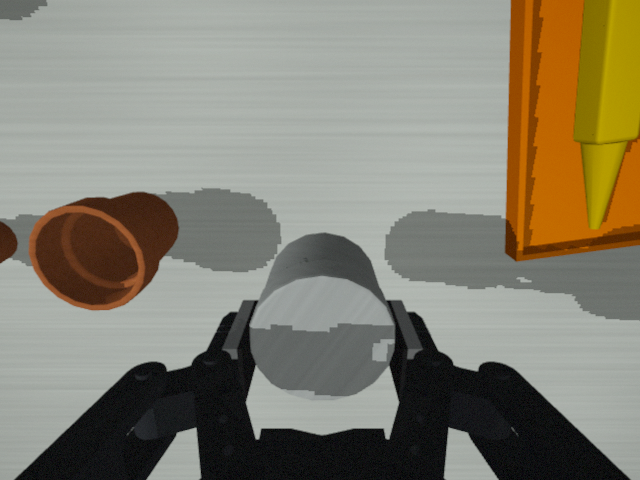

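Request:
step_arm([
  [0,0,0,0,-0.5,0,0],
  [0,0,0,0,0,0,0],
  [0,0,0,0,0,0,0],
])

```text
time_s: 12.15
eef_pos: [0.6387, 0.1107, 0.105]
eef_rot: [0.5, -0.5, -0.5, 0.5]
wrist_force: [-0.6, 0.4, -0.4]
opening: 0.634
```

```bash
python3 go.py 503.4 365 21 90; python3 - <<'E'
from h import *
for i in range(1):
  p,d=ctrl.camera("scene");c=ctrl.get_calibration("scene")
  s=ctrl.silhouettes("seed_tin","scene")
  for k in s[:2]:
        P=cloud(k["pixels"],d,c);print(k["p"],np.median(P,0),P.min(0),P.max(0))
E
python3 go.py 503.4 365 21 90
```

```text
t 12.15 pos [638.7 110.7 105. ] phi 90.03 open 0.634 tilt [-0. -0. -1.] F [-0.6  0.4 -0.4]
turn y 0.005 shift x 8.478 y 2.801 z 4.511
0.65 [0.65146998 0.10878909 0.13301067] [0.62871133 0.08522231 0.08526259] [0.66302371 0.13734392 0.19607123]
0.57 [0.31031825 0.40157687 0.09497911] [0.26443194 0.1688749  0.02327551] [0.6101416  0.42419165 0.48930605]
t 12.25 pos [638.3 110.6 104.4] phi 90.03 open 0.633 tilt [-0.002 -0.    -1.   ] F [-0.5  0.1 -2.5]
turn y 0.005 shift x 8.479 y 2.779 z 4.497
```

Request:
step_arm([
  [0,0,0,0.85,0,0.45,0],
  [0,0,0,0.85,0,0.45,0],
  [0,0,0,0.85,0,0.45,0],
  [0,0,0,0.85,0,0.45,0],
  [0,0,0,0.85,0,0.45,0],
  [0,0,0,0.85,0,0.45,0],
  [0,0,0,0.85,0,0.45,0],
  [0,0,0,0.85,0,0.45,0],
  [0,0,0,0.84,0,0.45,0],
  [0,0,0,0.84,0,0.45,0],
])

```text
time_s: 13.25
eef_pos: [0.5027, 0.3658, 0.1045]
eef_rot: [0.5, -0.5, -0.5, 0.501]
wrist_force: [1.3, -0.5, -0.5]
opening: 0.634
```

Request:
step_arm([
  [0,0,0,0,0.5,0,0],
  [0,0,0,0,0.5,0,0],
  [0,0,0,0,0,0,0],
  [0,0,0,0,0,0,0],
])

```text
time_s: 13.65
eef_pos: [0.5036, 0.3637, 0.074]
eef_rot: [0.5, -0.5, -0.499, 0.501]
wrist_force: [0.0, -0.4, 0.1]
opening: 0.634
```

```bash
python3 go.py 503.4 365 23 90; python3 - <<'E'
from h import *
p,d=ctrl.camera("wrist"); cv2.imwrite("pics/c7.png",p);c=ctrl.get_calibration("wrist")
E
```

```text
t 13.65 pos [503.6 363.7  74. ] phi 89.96 open 0.634 tilt [-0.002 -0.001 -1.   ] F [ 0.  -0.4  0.1]
turn y -0.007 shift x 0.042 y 1.700 z 0.006
```

View pics/c7.png

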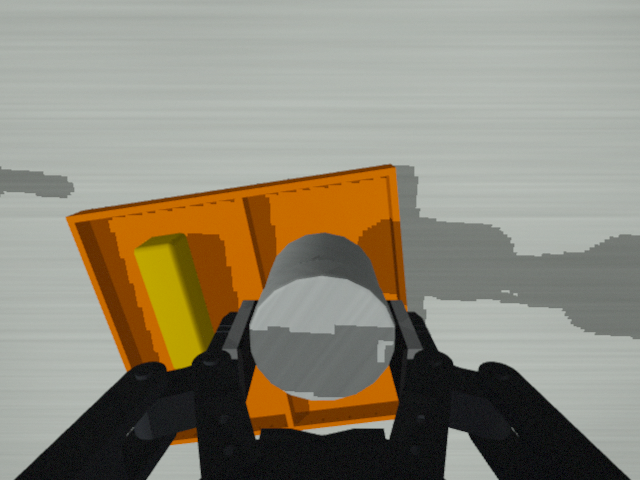

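Request:
step_arm([
  [0,0,0,0.03,0.6,0,0],
  [0,0,0,0,0.5,0,0],
  [0,0,0,0,0.3,0,0],
  [0,0,0,0,0.2,0,0],
  [0,0,0,0,0,0,0],
  [0,0,0,0,0,0,0],
])

```text
time_s: 14.3
eef_pos: [0.5041, 0.3659, 0.0275]
eef_rot: [-0.5, 0.5, 0.5, -0.5]
wrist_force: [0.7, -0.6, -2.0]
opening: 0.628
```

```bash
python3 go.py 503.4 365 23 90
```

```text
t 14.3 pos [504.1 365.9  27.5] phi 90.03 open 0.628 tilt [ 0.  0. -1.] F [ 0.7 -0.6 -2. ]
turn y 0.004 shift x -0.032 y 0.149 z 0.024
```

Request:
step_arm([
  [0,0,0,0,0.1,0,0],
  [0,0,0,0,0,0,0],
  [0,0,0,0,0,0,0.8],
  [0,0,0,0,0,0,1],
  [0,0,0,0,0,0,1],
  [0,0,0,0,-0.5,0,1],
  [0,0,0,0,-1,0,1],
  [0,0,0,0,-1,0,1],
  [0,0,0,0,-1,0,1],
  [0,0,0,0,-0.6,0,1],
])

```text
time_s: 15.3
eef_pos: [0.5051, 0.3665, 0.1514]
eef_rot: [-0.499, 0.5, 0.502, -0.499]
wrist_force: [-0.9, 0.5, 0.4]
opening: 1.002
```

```bash
python3 go.py 640.3 -120 120 90; python3 - <<'E'
from h import *
p,d=ctrl.camera("wrist"); cv2.imwrite("pics/c8.png",p)
E
```

```text
t 15.3 pos [505.1 366.5 151.4] phi 90.04 open 1.002 tilt [ 0.004  0.002 -1.   ] F [-0.9  0.5  0.4]
turn y 0.006 shift x -16.218 y 1.046 z -4.508
```

View pics/c8.png

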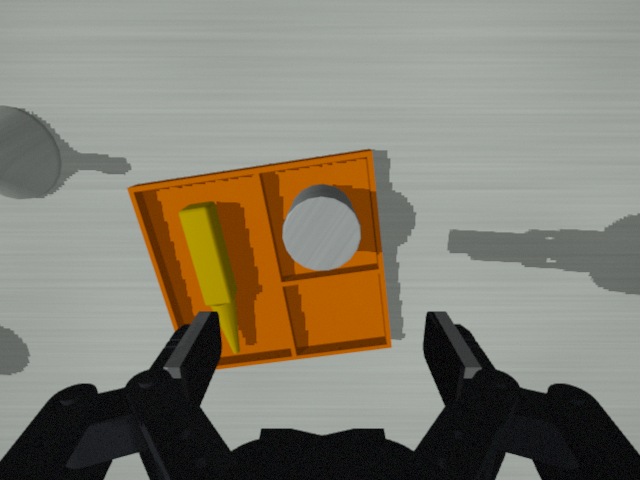

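The tin sits upright in the larger short cell. The small pot is next.

Request:
step_arm([
  [0,0,0,-0.96,0,-0.26,1],
  [0,0,0,-0.96,0,-0.26,1],
  [0,0,0,-0.96,0,-0.26,1],
  [0,0,0,-0.96,0,-0.26,1],
  [0,0,0,-0.96,0,-0.26,1],
  [0,0,0,-0.96,0,-0.26,1],
  [0,0,0,-0.96,0,-0.26,1],
  [0,0,0,-0.96,0,-0.26,1],
  [0,0,0,-0.96,0,-0.26,1],
  [0,0,0,-0.96,0,-0.26,1],
])

```text
time_s: 16.35
eef_pos: [0.582, 0.0767, 0.1474]
eef_rot: [-0.5, 0.5, 0.5, -0.5]
wrist_force: [0.9, 0.0, 0.2]
opening: 1.0
```

Request:
step_arm([
  [0,0,0,-0.96,0,-0.26,1],
  [0,0,0,-0.96,0,-0.26,1],
  [0,0,0,-0.96,0,-0.26,1],
  [0,0,0,-0.96,0,-0.26,1],
  [0,0,0,-0.96,0,-0.26,1],
  [0,0,0,-0.9,0,-0.26,1],
  [0,0,0,-0.9,0.3,-0.26,0.8],
  [0,0,0,0,0.7,0,0.8],
  [0,0,0,0,0,0,0.8],
  [0,0,0,0,0,0,0.8],
])

```text
time_s: 17.35
eef_pos: [0.636, -0.1195, 0.1168]
eef_rot: [0.5, -0.499, -0.5, 0.5]
wrist_force: [0.7, 0.1, -0.1]
opening: 0.797
```

```bash
python3 go.py 640.3 -120 16 90; python3 - <<'E'
from h import *
p,d=ctrl.camera("wrist"); cv2.imwrite("pics/c9.png",p);c=ctrl.get_calibration("wrist")
for n in("large_pot","small_pot"):
    s=ctrl.silhouettes(n,"wrist")
    for k in s[:2]:
        P=cloud(k["pixels"],d,c);P=P[P[:,2]>P[:,2].max()-.006];ce,r=cv2.minEnclosingCircle((P[:,:2]*1000).astype(np.float32));print(n,k["p"],np.round(ce,1),round(r,1),P[:,2].max())
E
```

```text
t 17.35 pos [ 636.  -119.5  116.8] phi 90.04 open 0.797 tilt [-0.002  0.001 -1.   ] F [ 0.7  0.1 -0.1]
turn y 0.007 shift x -0.015 y 3.361 z -0.144
large_pot 0.82 [629.5 -12.1] 30.3 0.06925751835469761
small_pot 0.95 [ 639.9 -118.4] 21.0 0.04992043696598526
```

View pics/c9.png

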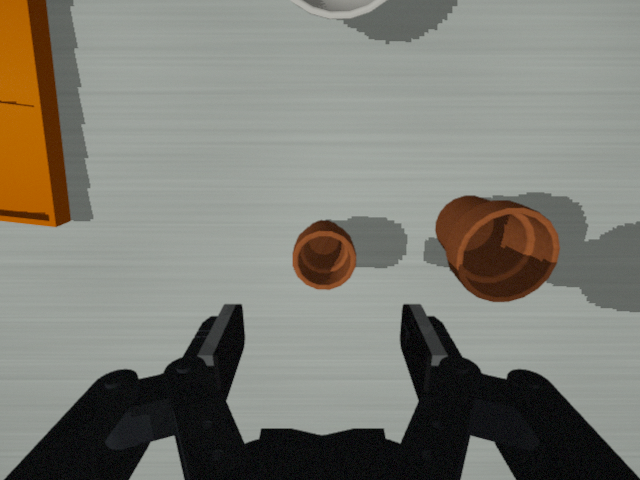

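Request:
step_arm([
  [0,0,0,0.02,0.7,-0.13,0.8],
  [0,0,0,0,0.8,0,0.8],
  [0,0,0,0,0.8,0,0.8],
  [0,0,0,0,0.7,0,0.8],
  [0,0,0,0,0.36,0,0.8],
  [0,0,0,0,0,0,0.8],
  [0,0,0,0,0,0,0],
  [0,0,0,0,0,0,0],
  [0,0,0,0,0,0,0],
  [0,0,0,0,0,0,0],
])

```text
time_s: 18.5
eef_pos: [0.642, -0.1197, 0.0186]
eef_rot: [-0.499, 0.501, 0.501, -0.5]
wrist_force: [-0.4, 1.9, 7.1]
opening: 0.455
```

Request:
step_arm([
  [0,0,0,0,0,0,0],
  [0,0,0,0,-0.3,0,0],
  [0,0,0,0,-0.7,0,0],
  [0,0,0,0,-1,0,0],
  [0,0,0,0,-1,0,0],
  [0,0,0,0,-1,0,0],
  [0,0,0,0,0,0,0],
  [0,0,0,0,0,0,0],
  [0,0,0,0,0,0,0],
])

```text
time_s: 19.4
eef_pos: [0.6396, -0.1192, 0.1354]
eef_rot: [0.501, -0.499, -0.5, 0.5]
wrist_force: [-0.2, 0.3, -0.2]
opening: 0.455
```

```bash
python3 go.py 589.5 378 18 90; python3 - <<'E'
from h import *
p,d=ctrl.camera("wrist"); cv2.imwrite("pics/c10.png",p)
E
```

```text
t 19.4 pos [ 639.6 -119.2  135.4] phi 90.03 open 0.455 tilt [-0.002  0.001 -1.   ] F [-0.2  0.3 -0.2]
turn y 0.005 shift x 16.572 y 3.912 z 1.671
```

View pics/c10.png

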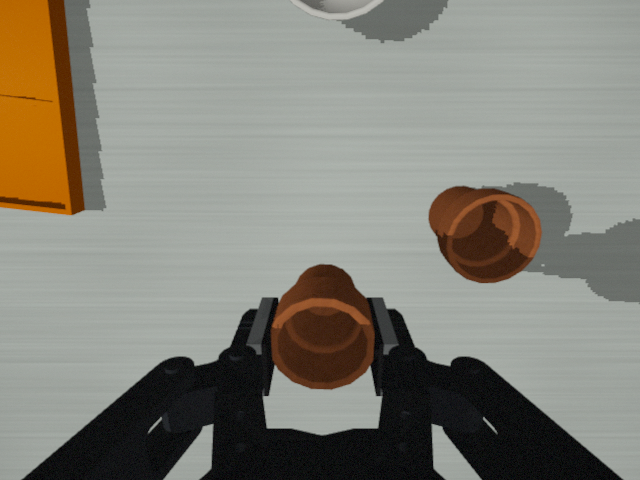

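Request:
step_arm([
  [0,0,0,0.7,0,0.09,0],
  [0,0,0,0.95,0,0.09,0],
  [0,0,0,0.95,0,0.09,0],
  [0,0,0,0.95,0,0.09,0],
  [0,0,0,0.95,0,0.09,0],
  [0,0,0,0.95,0,0.09,0],
  [0,0,0,0.95,0,0.09,0],
  [0,0,0,0.95,0,0.09,0],
  [0,0,0,0.95,0,0.09,0],
  [0,0,0,0.95,0,0.09,0],
])

```text
time_s: 20.45
eef_pos: [0.6118, 0.1602, 0.1352]
eef_rot: [0.5, -0.499, -0.5, 0.501]
wrist_force: [0.4, -0.9, -0.8]
opening: 0.454
```

Request:
step_arm([
  [0,0,0,0.95,0,0.09,0],
  [0,0,0,0.95,0,0.1,0],
  [0,0,0,0.95,0,0.1,0],
  [0,0,0,0.95,0,0.1,0],
  [0,0,0,0.95,0,0.1,0],
  [0,0,0,0.95,0,0.1,0],
  [0,0,0,0.95,0.3,0.1,0],
  [0,0,0,0.67,0.5,0.08,0],
  [0,0,0,0,0.7,0,0],
  [0,0,0,0,0.5,0,0],
])

```text
time_s: 21.45
eef_pos: [0.5877, 0.3787, 0.0737]
eef_rot: [0.5, -0.499, -0.499, 0.502]
wrist_force: [-0.5, -0.2, -2.4]
opening: 0.457
```

Request:
step_arm([
  [0,0,0,0,0,0,0],
  [0,0,0,0,0,0,0],
])

```text
time_s: 21.65
eef_pos: [0.5897, 0.3773, 0.0759]
eef_rot: [0.5, -0.5, -0.5, 0.501]
wrist_force: [0.3, 0.5, -0.5]
opening: 0.455
```

```bash
python3 go.py 589.5 378 19 90; python3 - <<'E'
from h import *
p,d=ctrl.camera("wrist"); cv2.imwrite("pics/c11.png",p)
E
```

```text
t 21.65 pos [589.7 377.3  75.9] phi 90.01 open 0.455 tilt [-0.001 -0.001 -1.   ] F [ 0.3  0.5 -0.5]
turn y 0.001 shift x 0.024 y 1.898 z 0.008
```

View pics/c11.png

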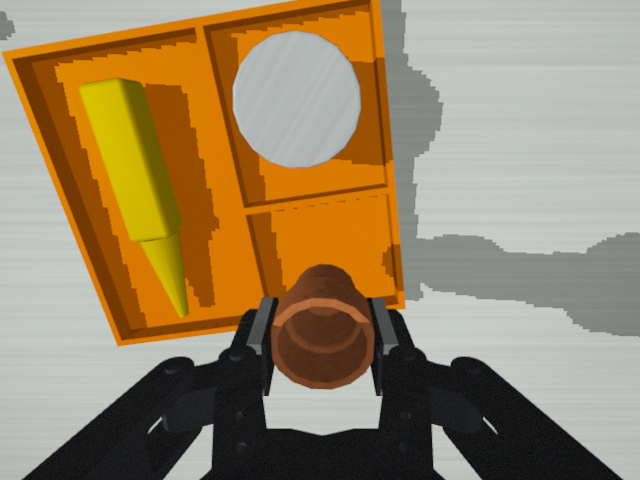

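Request:
step_arm([
  [0,0,0,0,0.5,0,0],
  [0,0,0,0,0.5,0,0],
  [0,0,0,0,0.4,0,0],
  [0,0,0,0,0.25,0,0],
  [0,0,0,0,0.15,0,0],
  [0,0,0,0,0.05,0,0],
  [0,0,0,0,0,0,0],
  [0,0,0,0,0,0,0],
])

```text
time_s: 22.5
eef_pos: [0.5906, 0.3776, 0.0217]
eef_rot: [-0.5, 0.5, 0.5, -0.5]
wrist_force: [-2.1, -1.9, 4.8]
opening: 0.455
```

```bash
python3 go.py 589.5 378 18.4 90
```

```text
t 22.5 pos [590.6 377.6  21.7] phi 90.04 open 0.455 tilt [ 0.001 -0.    -1.   ] F [-2.1 -1.9  4.8]
turn y 0.006 shift x 0.012 y 0.111 z 0.037
```

Request:
step_arm([
  [0,0,0,0,0,0,0.55],
  [0,0,0,0,0,0,0.65],
  [0,0,0,0,0,0,0.8],
  [0,0,0,0,-0.4,0,0.8],
  [0,0,0,0,-1,0,0.8],
  [0,0,0,0,-1,0,0.9],
  [0,0,0,0,-1,0,1],
  [0,0,0,0,-1,0,1],
  [0,0,0,0,0,0,1],
])

```text
time_s: 23.4
eef_pos: [0.5934, 0.3791, 0.1603]
eef_rot: [-0.498, 0.501, 0.504, -0.497]
wrist_force: [0.6, -0.3, 1.1]
opening: 1.001
```

```bash
python3 go.py 450.3 120 150 90; python3 - <<'E'
from h import *
p,d=ctrl.camera("wrist"); cv2.imwrite("pics/c12.png",p)
E
```

```text
t 23.4 pos [593.4 379.1 160.3] phi 90.04 open 1.001 tilt [ 0.01   0.004 -1.   ] F [ 0.6 -0.3  1.1]
turn y 0.007 shift x -8.638 y 0.344 z 4.770
```

View pics/c12.png

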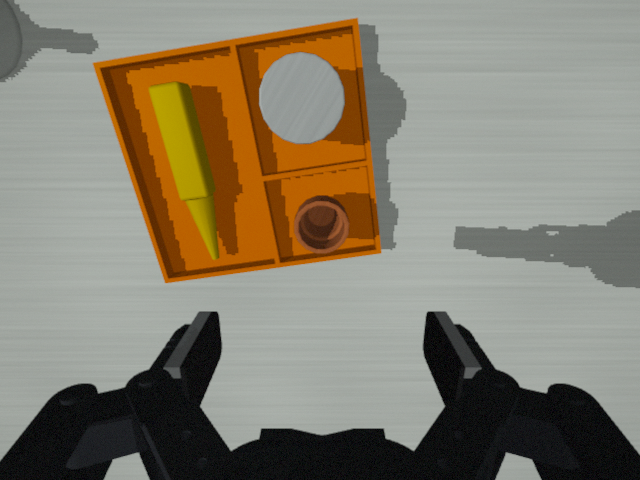

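The small pot stands in its cell. The funnel is next.

Request:
step_arm([
  [0,0,0,-0.86,0,0.47,0.6],
  [0,0,0,-0.86,0,0.47,0.6],
  [0,0,0,-0.86,0,0.47,0.6],
  [0,0,0,-0.86,0,0.47,0.6],
  [0,0,0,-0.86,0,0.47,0.6],
  [0,0,0,-0.86,0,0.47,0.6],
  [0,0,0,-0.86,0,0.47,0.6],
  [0,0,0,-0.86,0,0.47,0.6],
  [0,0,0,-0.86,0,0.47,0.6],
  [0,0,0,-0.86,0,0.47,0.6],
])

```text
time_s: 24.45
eef_pos: [0.4479, 0.1187, 0.1522]
eef_rot: [0.5, -0.499, -0.5, 0.501]
wrist_force: [0.5, -0.2, 0.6]
opening: 0.601
```

Request:
step_arm([
  [0,0,0,0,0,0,0.6],
  [0,0,0,0,0,0,0.6],
])

```text
time_s: 24.65
eef_pos: [0.4491, 0.1193, 0.1527]
eef_rot: [0.5, -0.5, -0.5, 0.5]
wrist_force: [-1.0, -0.3, 0.2]
opening: 0.595
```

```bash
python3 go.py 450.3 120 50 90; python3 - <<'E'
from h import *
p,d=ctrl.camera("wrist"); cv2.imwrite("pics/c13.png",p);c=ctrl.get_calibration("wrist")
s=ctrl.silhouettes("funnel","wrist")
for k in s[:2]:
    P=cloud(k["pixels"],d,c)
    for lo in(.082,.06): 
        Q=P[P[:,2]>lo];ce,r=cv2.minEnclosingCircle((Q[:,:2]*1000).astype(np.float32));print(k["p"],lo,np.round(ce,1),round(r,1),P[:,2].max())
E
```

```text
t 24.65 pos [449.1 119.3 152.7] phi 89.94 open 0.595 tilt [-0.  0. -1.] F [-1.  -0.3  0.2]
turn y -0.009 shift x 0.022 y 3.425 z -0.041
```

View pics/c13.png

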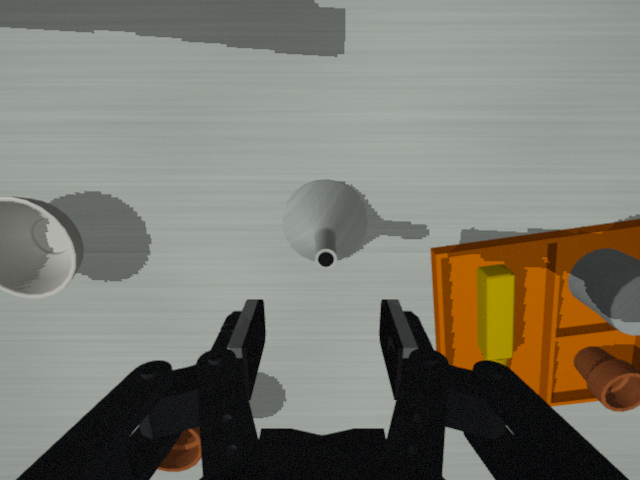

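Request:
step_arm([
  [0,0,0,0.02,0.6,-0.04,0.6],
  [0,0,0,0,0.8,0,0.6],
  [0,0,0,0,0.8,0,0.6],
  [0,0,0,0,0.8,0,0.6],
  [0,0,0,0,0.35,0,0.6],
  [0,0,0,0,0,0,0.6],
  [0,0,0,0,0,0,0],
  [0,0,0,0,0,0,0],
  [0,0,0,0,0,0,0],
  [0,0,0,0,0,0,0],
])

```text
time_s: 25.75
eef_pos: [0.4514, 0.1202, 0.0535]
eef_rot: [-0.499, 0.5, 0.501, -0.5]
wrist_force: [-0.8, 0.5, 2.0]
opening: 0.143
```

Request:
step_arm([
  [0,0,0,0,0,0,0],
  [0,0,0,0,0,0,0],
])

```text
time_s: 25.95
eef_pos: [0.4514, 0.1202, 0.0534]
eef_rot: [-0.499, 0.5, 0.501, -0.5]
wrist_force: [-0.5, 1.4, 5.6]
opening: 0.147
```

```bash
python3 go.py 494.8 -344.4 53 90
```

```text
t 25.95 pos [451.4 120.2  53.4] phi 90.03 open 0.147 tilt [ 0.002  0.    -1.   ] F [-0.5  1.4  5.6]
turn y 0.005 shift x -15.488 y 0.014 z -1.446
```

Request:
step_arm([
  [0,0,0,0,-0.3,0,0],
  [0,0,0,0,-0.7,0,0],
  [0,0,0,0,-1,0,0],
  [0,0,0,0,-1,0,0],
  [0,0,0,0,-1,0,0],
  [0,0,0,0,0,0,0],
  [0,0,0,0,0,0,0],
])

```text
time_s: 26.65
eef_pos: [0.4507, 0.1201, 0.1731]
eef_rot: [-0.499, 0.5, 0.5, -0.5]
wrist_force: [-1.0, -0.1, -2.1]
opening: 0.146
```

```bash
python3 go.py 494.8 -344.4 53 90; python3 - <<'E'
from h import *
p,d=ctrl.camera("wrist"); cv2.imwrite("pics/c14.png",p)
p,d=ctrl.camera("side"); cv2.imwrite("pics/c14s.png",cv2.resize(p[90:330,200:520],None,fx=2,fy=2))
E
```

```text
t 26.65 pos [450.7 120.1 173.1] phi 90.03 open 0.146 tilt [ 0.001 -0.    -1.   ] F [-1.  -0.1 -2.1]
turn y 0.005 shift x -15.483 y 4.002 z -1.470
```

View pics/c14.png

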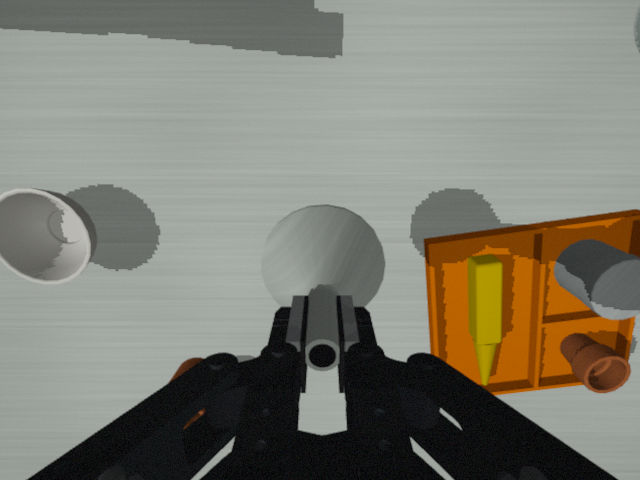

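View pics/c14s.png

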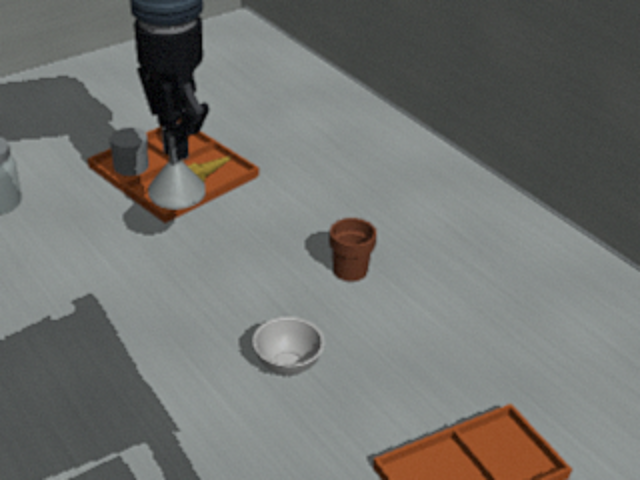

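The funnel is held upright. Carrying it to the narrow tray.

Request:
step_arm([
  [0,0,0,-0.7,0,-0.08,0],
  [0,0,0,-0.95,0,-0.08,0],
  [0,0,0,-0.95,0,-0.08,0],
  [0,0,0,-0.95,0,-0.08,0],
  [0,0,0,-0.95,0,-0.09,0],
  [0,0,0,-0.95,0,-0.09,0],
  [0,0,0,-0.95,0,-0.09,0],
  [0,0,0,-0.95,0,-0.09,0],
  [0,0,0,-0.95,0,-0.09,0],
  [0,0,0,-0.95,0,-0.09,0],
])

```text
time_s: 27.75
eef_pos: [0.4754, -0.1579, 0.1707]
eef_rot: [0.501, -0.499, -0.5, 0.5]
wrist_force: [0.4, -0.1, -0.5]
opening: 0.146
```

Request:
step_arm([
  [0,0,0,-0.95,0,-0.09,0],
  [0,0,0,-0.95,0,-0.09,0],
  [0,0,0,-0.95,0,-0.09,0],
  [0,0,0,-0.95,0,-0.09,0],
  [0,0,0,-0.95,0,-0.09,0],
  [0,0,0,-0.95,0,-0.09,0],
  [0,0,0,-0.53,0.5,-0.08,0],
  [0,0,0,0,0.9,0,0],
  [0,0,0,0,0.6,0,0],
  [0,0,0,0,0,0,0],
])

```text
time_s: 28.75
eef_pos: [0.4924, -0.3418, 0.1073]
eef_rot: [0.503, -0.497, -0.5, 0.5]
wrist_force: [0.0, 0.4, -1.1]
opening: 0.141
```

Request:
step_arm([
  [0,0,0,0,0,0,0],
  [0,0,0,0,0,0,0],
])

```text
time_s: 28.95
eef_pos: [0.4956, -0.3445, 0.1133]
eef_rot: [-0.499, 0.5, 0.5, -0.5]
wrist_force: [0.6, 0.3, -0.1]
opening: 0.143
```

```bash
python3 go.py 494.8 -344.4 57 90; python3 - <<'E'
from h import *
p,d=ctrl.camera("wrist"); cv2.imwrite("pics/c15.png",p)
E
```

```text
t 28.95 pos [ 495.6 -344.5  113.3] phi 90.04 open 0.143 tilt [ 0.001 -0.001 -1.   ] F [ 0.6  0.3 -0.1]
turn y 0.007 shift x 0.003 y 1.875 z 0.028
```

View pics/c15.png

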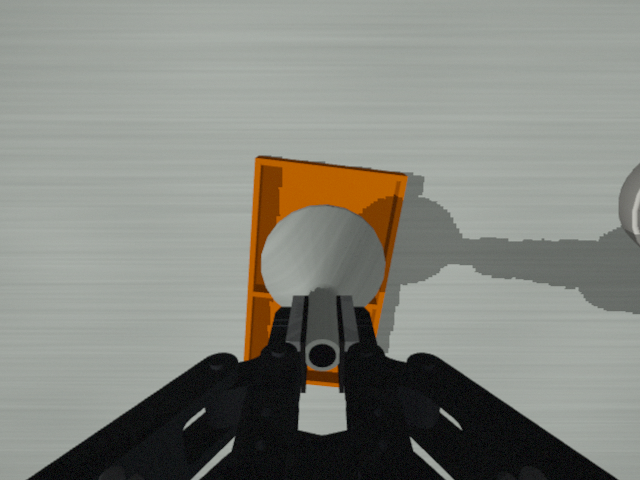

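Request:
step_arm([
  [0,0,0,0,0.5,0,0],
  [0,0,0,0,0.5,0,0],
  [0,0,0,0,0.4,0,0],
  [0,0,0,0,0.25,0,0],
  [0,0,0,0,0.15,0,0],
  [0,0,0,0,0.05,0,0],
  [0,0,0,0,0,0,0],
  [0,0,0,0,0,0,0],
])

```text
time_s: 29.8
eef_pos: [0.4955, -0.3446, 0.0574]
eef_rot: [-0.499, 0.5, 0.5, -0.5]
wrist_force: [0.4, 0.6, -1.3]
opening: 0.145
```

```bash
python3 go.py 494.8 -344.4 56.3 90
```

```text
t 29.8 pos [ 495.5 -344.6   57.4] phi 90.03 open 0.145 tilt [ 0.001 -0.001 -1.   ] F [ 0.4  0.6 -1.3]
turn y 0.005 shift x 0.006 y 0.037 z 0.024
```

Request:
step_arm([
  [0,0,0,0,0,0,0.25],
  [0,0,0,0,0,0,0.4],
  [0,0,0,0,0,0,0.6],
  [0,0,0,0,-0.5,0,0.6],
  [0,0,0,0,-1,0,0.6],
  [0,0,0,0,-1,0,0.8],
  [0,0,0,0,-1,0,1],
  [0,0,0,0,-0.5,0,1],
  [0,0,0,0,0,0,1],
  [0,0,0,0,0,0,1],
])

```text
time_s: 30.8
eef_pos: [0.4949, -0.3439, 0.1764]
eef_rot: [0.5, -0.5, -0.5, 0.5]
wrist_force: [0.5, -0.7, -0.2]
opening: 1.0
```

```bash
python3 go.py 629.3 -12.3 150 90; python3 - <<'E'
from h import *
p,d=ctrl.camera("wrist"); cv2.imwrite("pics/c16.png",p)
E
```

```text
t 30.8 pos [ 494.9 -343.9  176.4] phi 90.03 open 1.0 tilt [-0.  0. -1.] F [ 0.5 -0.7 -0.2]
turn y 0.005 shift x 11.054 y 0.881 z -4.481
```

View pics/c16.png

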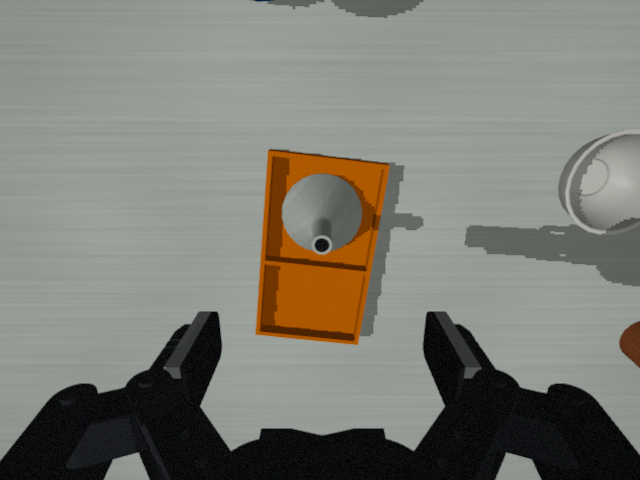

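The funnel stands in the larger cell. The large pot is last.

Request:
step_arm([
  [0,0,0,0.95,0,-0.38,1],
  [0,0,0,0.95,0,-0.38,1],
  [0,0,0,0.95,0,-0.38,1],
  [0,0,0,0.95,0,-0.38,1],
  [0,0,0,0.95,0,-0.38,1],
  [0,0,0,0.95,0,-0.38,1],
  [0,0,0,0.95,0,-0.38,1],
  [0,0,0,0.95,0,-0.38,1],
  [0,0,0,0.95,0,-0.38,1],
  [0,0,0,0.95,0,-0.38,1],
])

```text
time_s: 31.85
eef_pos: [0.6081, -0.0576, 0.1745]
eef_rot: [0.501, -0.499, -0.499, 0.501]
wrist_force: [0.2, -0.8, 0.1]
opening: 1.0
```

Request:
step_arm([
  [0,0,0,0.95,0,-0.38,1],
  [0,0,0,0.6,0.3,-0.3,1],
  [0,0,0,0,0.6,0,1],
  [0,0,0,0,0,0,1],
  [0,0,0,0,0,0,1],
  [0,0,0,0,0,0,1],
])

```text
time_s: 32.45
eef_pos: [0.6293, -0.0132, 0.15]
eef_rot: [0.5, -0.5, -0.5, 0.5]
wrist_force: [-0.4, 0.7, 0.7]
opening: 1.001
```

```bash
python3 go.py 629.5 -12.3 33 90; python3 - <<'E'
from h import *
p,d=ctrl.camera("wrist"); cv2.imwrite("pics/c17.png",p);c=ctrl.get_calibration("wrist")
s=ctrl.silhouettes("large_pot","wrist")
for k in s[:1]:
        P=cloud(k["pixels"],d,c);P=P[P[:,2]>P[:,2].max()-.006];ce,r=cv2.minEnclosingCircle((P[:,:2]*1000).astype(np.float32));print(k["p"],np.round(ce,1),round(r,1),P[:,2].max())
E
```

```text
t 32.45 pos [629.3 -13.2 150. ] phi 89.99 open 1.001 tilt [-0. -0. -1.] F [-0.4  0.7  0.7]
turn y -0.002 shift x 0.029 y 3.900 z -0.005
0.68 [628.8 -11.7] 29.9 0.0693172563116891
```

View pics/c17.png

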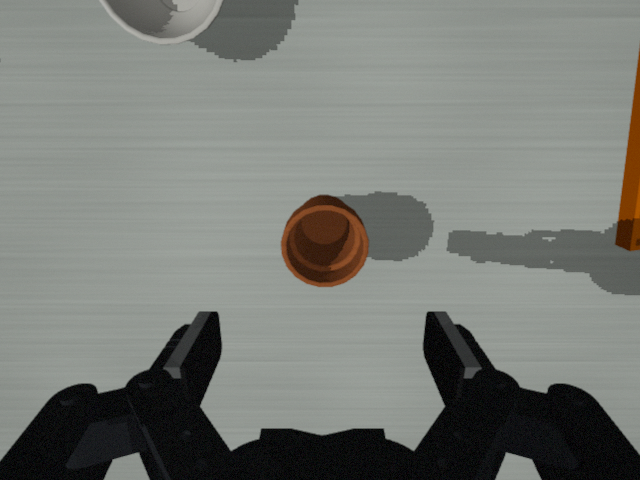

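Request:
step_arm([
  [0,0,0,0.04,0.7,0.01,1],
  [0,0,0,0,0.8,0,1],
  [0,0,0,0,0.8,0,1],
  [0,0,0,0,0.8,0,1],
  [0,0,0,0,0.6,0,1],
  [0,0,0,0,0.2,0,1],
  [0,0,0,0,0,0,1],
  [0,0,0,0,0,0,0],
  [0,0,0,0,0,0,0],
  [0,0,0,0,0,0,0],
])

```text
time_s: 33.55
eef_pos: [0.6306, -0.0117, 0.0354]
eef_rot: [-0.499, 0.501, 0.501, -0.499]
wrist_force: [-3.0, 0.4, 7.6]
opening: 0.666
```

Request:
step_arm([
  [0,0,0,0,0,0,0],
  [0,0,0,0,0,0,0],
  [0,0,0,0,-0.3,0,0],
  [0,0,0,0,-0.7,0,0],
  [0,0,0,0,-1,0,0],
  [0,0,0,0,-1,0,0],
  [0,0,0,0,-1,0,0],
  [0,0,0,0,0,0,0],
  [0,0,0,0,0,0,0],
  [0,0,0,0,0,0,0],
])

```text
time_s: 34.55
eef_pos: [0.6281, -0.0113, 0.1517]
eef_rot: [0.501, -0.499, -0.5, 0.501]
wrist_force: [-0.5, 0.3, -2.0]
opening: 0.664
```

```bash
python3 go.py 581.1 -354.9 36 90; python3 - <<'E'
from h import *
p,d=ctrl.camera("wrist"); cv2.imwrite("pics/c18.png",p)
E
```

```text
t 34.55 pos [628.1 -11.3 151.7] phi 90.03 open 0.664 tilt [-0.002  0.    -1.   ] F [-0.5  0.3 -2. ]
turn y 0.005 shift x -11.455 y 3.857 z 1.566
```

View pics/c18.png

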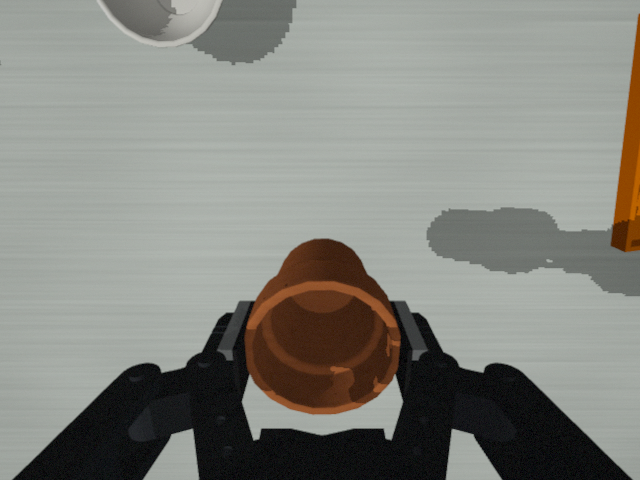

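Request:
step_arm([
  [0,0,0,-0.7,0,0.13,0],
  [0,0,0,-0.95,0,0.13,0],
  [0,0,0,-0.95,0,0.13,0],
  [0,0,0,-0.95,0,0.13,0],
  [0,0,0,-0.95,0,0.13,0],
  [0,0,0,-0.95,0,0.13,0],
  [0,0,0,-0.95,0,0.13,0],
  [0,0,0,-0.95,0,0.13,0],
  [0,0,0,-0.95,0,0.13,0],
  [0,0,0,-0.95,0,0.13,0],
])

```text
time_s: 35.6
eef_pos: [0.5892, -0.2896, 0.151]
eef_rot: [0.501, -0.499, -0.5, 0.5]
wrist_force: [-0.1, -0.1, -0.5]
opening: 0.67
```

Request:
step_arm([
  [0,0,0,-0.95,0,0.13,0],
  [0,0,0,-0.9,0,0.14,0],
  [0,0,0,-0.35,0.3,0,0],
  [0,0,0,0,0.7,0,0],
  [0,0,0,0,0.7,0,0],
  [0,0,0,0,0.3,0,0],
  [0,0,0,0,0,0,0],
  [0,0,0,0,0,0,0],
  [0,0,0,0,0,0,0],
])

```text
time_s: 36.5
eef_pos: [0.583, -0.3552, 0.0943]
eef_rot: [-0.499, 0.5, 0.5, -0.5]
wrist_force: [0.2, -0.5, -0.9]
opening: 0.664
```

```bash
python3 go.py 581.1 -354.9 35.5 90; python3 - <<'E'
from h import *
p,d=ctrl.camera("wrist"); cv2.imwrite("pics/c19.png",p)
E
```

```text
t 36.5 pos [ 583.  -355.2   94.3] phi 90.05 open 0.664 tilt [ 0.002 -0.001 -1.   ] F [ 0.2 -0.5 -0.9]
turn y 0.009 shift x 0.011 y 1.959 z 0.064
```

View pics/c19.png

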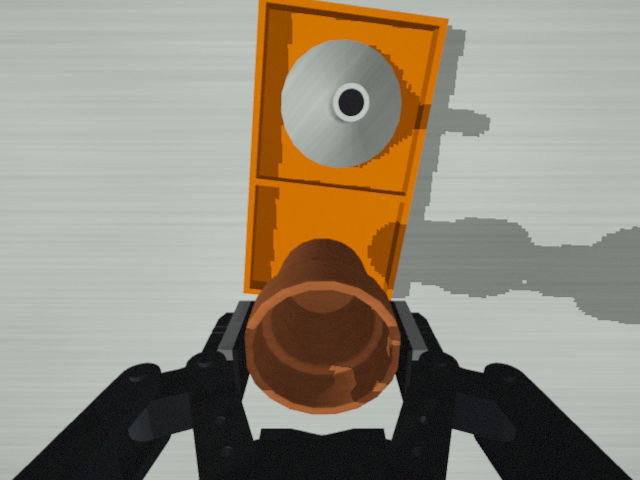

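Request:
step_arm([
  [0,0,0,0,0.5,0.04,0],
  [0,0,0,0,0.5,0,0],
  [0,0,0,0,0.4,0,0],
  [0,0,0,0,0.3,0,0],
  [0,0,0,0,0.15,0,0],
  [0,0,0,0,0.07,0,0],
  [0,0,0,0,0,0,0],
  [0,0,0,0,0,0,0],
])

```text
time_s: 37.35
eef_pos: [0.5813, -0.3543, 0.0386]
eef_rot: [-0.5, 0.499, 0.5, -0.5]
wrist_force: [-9.1, 8.8, 22.1]
opening: 0.666
```

```bash
python3 go.py 581.1 -354.9 34.7 90
```

```text
t 37.35 pos [ 581.3 -354.3   38.6] phi 90.07 open 0.666 tilt [-0.     0.001 -1.   ] F [-9.1  8.8 22.1]
turn y 0.011 shift x -0.020 y 0.130 z 0.007
```

Contact came at TCP z of 38.6 mm. That matches the grasp height of 35.4 mm plus the 3 mm floor. I'll ease off the pressure and then release.

Request:
step_arm([
  [0,0,0,0,-0.07,0,0],
  [0,0,0,0,0,0,0.75],
  [0,0,0,0,0,0,0.85],
  [0,0,0,0,0,0,1],
  [0,0,0,0,-0.4,0,1],
  [0,0,0,0,-1,0,1],
  [0,0,0,0,-1,0,1],
  [0,0,0,0,-1,0,1],
  [0,0,0,0,-1,0,1],
  [0,0,0,0,0,0,1],
])

```text
time_s: 38.35
eef_pos: [0.5836, -0.3572, 0.1764]
eef_rot: [-0.496, 0.503, 0.5, -0.5]
wrist_force: [0.4, -0.7, 1.4]
opening: 0.998
```

Request:
step_arm([
  [0,0,0,0.9,-0.5,0.5,1],
  [0,0,0,0.9,-0.5,0.5,1],
  [0,0,0,0.9,0,0.5,1],
  [0,0,0,0.9,0,0.5,1],
  [0,0,0,0.9,0,0.5,1],
  [0,0,0,0.9,0,0.5,1],
  [0,0,0,0.9,0,0,1],
  [0,0,0,0.9,0,0,1],
  [0,0,0,0,0,0,1],
  [0,0,0,0,0,0,1],
])

```text
time_s: 39.35
eef_pos: [0.4908, -0.1387, 0.1995]
eef_rot: [0.499, -0.5, -0.5, 0.501]
wrist_force: [0.5, -0.4, -0.2]
opening: 1.0
```

```bash
cat > chk.py <<'E'
from h import *
SQ=(548.6,321.3,8.6);NA=(532.5,-349,-6.9)
T=dict(dibber=(SQ,0,-44),seed_tin=(SQ,-38,50),small_pot=(SQ,49,50),funnel=(NA,-38,0),large_pot=(NA,49,0))
hh=dict(dibber=.017,seed_tin=.050,small_pot=.042,funnel=.06,large_pot=.062,bowl=.035,lantern=.09,jar=.08)
for cam in("scene","side"):
    p,d=ctrl.camera(cam);c=ctrl.get_calibration(cam);cv2.imwrite(f"pics/end_{cam}.png",p)
    for n in hh:
        for k in ctrl.silhouettes(n,cam)[:1]:
            P=cloud(k["pixels"],d,c);zt=np.percentile(P[:,2],98);P=P[P[:,2]>hh[n]]
            if len(P)<5: print(cam,n,"few");continue
            X=(P[:,:2]*1000).astype(np.float32)
            if n=="dibber": r=cv2.minAreaRect(X);ce=r[0];e=(np.round(r[1],1),round(r[2],1))
            else: ce,e=cv2.minEnclosingCircle(X)
            o=""
            if n in T:
                (x,y,a),tx,ty=T[n];a=np.radians(a);v=np.array(ce)-(x,y)
                o=np.round([v@[np.cos(a),np.sin(a)]-tx,v@[-np.sin(a),np.cos(a)]-ty],1)
            print(cam,n,round(k["p"],2),np.round(ce,1),e,"ztop",round(zt,3),"err",o)
E
python3 chk.py; python3 go.py 0 0 0 90
```

```text
scene dibber 0.55 [557. 275.] (array([135.2,  26.2]), 8.5) ztop 0.03 err [ 1.3 -3. ]
scene seed_tin 0.6 [500.1 365.8] 29.0051212310791 ztop 0.059 err [-3.3  1.2]
scene small_pot 0.6 [589.1 378. ] 21.85264015197754 ztop 0.052 err [-0.4 -0. ]
scene funnel 0.69 [ 495.1 -344.6] 7.604556083679199 ztop 0.09 err [ 0.4 -0.1]
scene large_pot 0.56 [ 581.4 -353.7] 30.438312530517578 ztop 0.071 err [0.1 1.2]
scene bowl 0.9 [ 461.3 -113.1] 42.180137634277344 ztop 0.042 err 
scene lantern 0.91 [ 287.7 -388.5] 41.993804931640625 ztop 0.105 err 
scene jar 0.73 [296. 392.] 33.28424835205078 ztop 0.098 err 
side dibber 0.8 [552.9 272.7] (array([128. ,  24.8]), 8.9) ztop 0.03 err [-3.1 -4.6]
side seed_tin 0.86 [499.4 364.8] 30.272417068481445 ztop 0.058 err [-4.1  0.4]
side small_pot 0.61 [590.1 376.7] 22.965009689331055 ztop 0.05 err [ 0.3 -1.4]
side funnel 0.63 [ 493.2 -346.3] 7.470041751861572 ztop 0.087 err [-1.3 -2. ]
side large_pot 0.96 [ 582.1 -355.9] 31.666324615478516 ztop 0.07 err [ 1.  -0.9]
side bowl 0.89 [ 463.8 -111.7] 42.91841506958008 ztop 0.041 err 
side lantern 0.83 [ 287.7 -390.3] 41.28500747680664 ztop 0.103 err 
t 40.25 pos [ 490.9 -139.   199.5] phi 90.04 open 0.997 tilt [ 0. -0. -1.] F [ 0.2 -0.3  0. ]
turn y 0.006 shift x 4.633 y 6.650 z 16.363
```

View pics/end_scene.png

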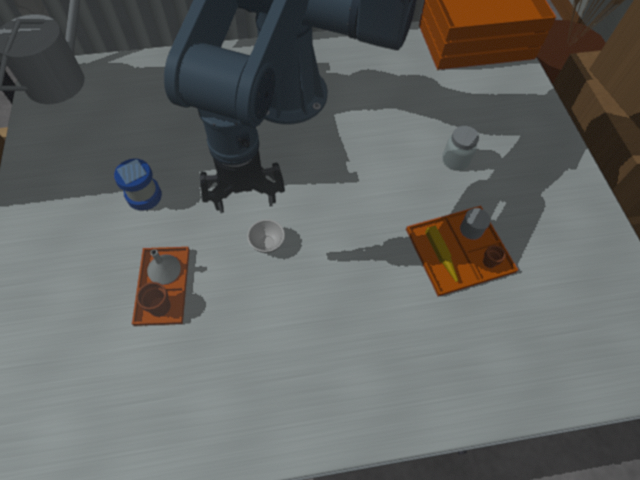

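View pics/end_side.png

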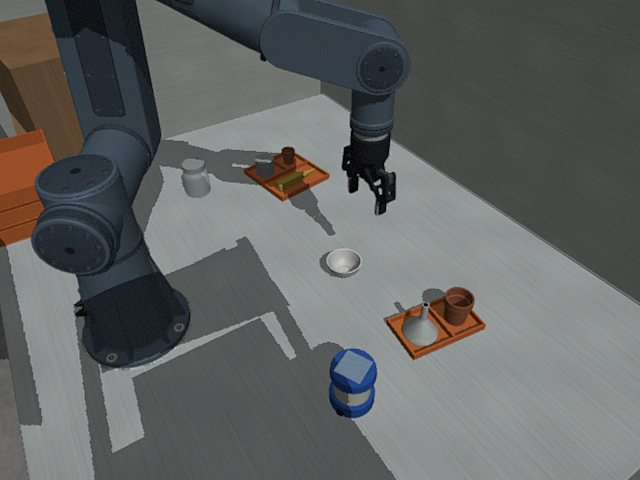

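Everything is within about 5 mm of its cell centre, at the right height, and the bystanders have not moved. Handing in.

```bash
python3 -c "
from bench import ctrl
print(ctrl.hand_in())"
```

```text
the job is handed in; nothing more can be done
None
```

Both kits are made up, and I handed the job in at about 40 s of robot time. Handing in gives no verdict. The dibber, seed tin and small pot are in the square tray, and the funnel (spout up) and large pot are in the narrow tray.

- **Position:** in the last scene and side pictures each thing lay within about 5 mm of its cell centre (limit 15 mm). The largest errors were the dibber, 3–5 mm across its cell, and the tin, 3–4 mm along the tray's x axis.
- **Angle and height:** the dibber was within about 0.5° of the tray axis. Tops read about 3 mm higher than on the shelf, which fits the tray floor. Tin, pots and funnel looked upright; I did not measure their tilt.
- **Bystanders:** the bowl and the lantern had not moved measurably. The jar looked unmoved, but in the last check only the scene camera reported it.
- **Disagreements:** the two cameras differed by up to about 4 mm. The large pot met the floor with about 22 N at the wrist, because I had read its grip height about 4 mm too low. I eased the pressure off before opening the gripper.

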